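# Ready the rinse line for a prime

### The arm

A 6-joint arm with a two-finger parallel gripper is mounted at the origin on the work surface. World frame = base frame: x ahead of the robot, y to its left, z up, the work surface at z = 0. Lengths are in m, angles in rad, forces in N, time in s.
With the tool pointing down it reaches from about 0.425 to 0.95 m from the base axis. Payload 3.5 kg.
Tool frame: the origin (TCP) lies on the centre line of the jaws, within the pads' length; the fingertips stand 19 mm ahead of it and the grasp point (between the pads) is the TCP; z points along the fingers, y is the line along which they close (so a half turn about z gives the same grasp; the last joint's range is limited). The gripper opens to 85 mm and grips with 20 to 120 N. Pads are 22 mm wide; open, the fingers measure 114 mm over their backs; the gripper's body (76 mm by 85 mm) begins 54 mm behind the grasp point. The pads swing forward as they close: fully open they stand 13 mm farther back than shut.
Start: joints at [1.073, 0.286, 1.577, -0, 1.279, -0.15], TCP at [0.23, 0.635, 0.25] pointing down, gripper open.
Joint ranges: [-2.77, 2.77], [-0.9, 2.22], [0.21, 2.48], [-1.53, 4.67], [0.24, 2.81], [-2.84, 2.84]. Speed limits (rad/s): [2.79, 2.79, 3.14, 3.14, 3.14, 3.14].

### API

Orientations are given as a unit quaternion [x, y, z, w].
In Python, from plant import ctrl, imaging gives the robot as it stands. The module is installed in compiled form; this text tells all that it offers.
- The arm moves only by the shell command python3 -m handwheel 'ROWS' [OPENING] [FORCE]. ROWS is JSON, one flat list of numbers, 6 for each row, row after row: the shift along the world's x, y, z in units of 150 mm (1.0 is 150 mm), then the turn, a rotation vector about the world's x, y, z in units of 90 degrees (1.0 is 90 degrees). In form: [tx, ty, tz, rx, ry, rz, tx, ty, tz, rx, ry, rz, ...]. A call has 1 to 5 rows; each row shifts and turns the commanded pose from where the row before left it; what a row does not reach is not made up. A row lasts 1/12 s, in which the tool goes at most 41.7 mm and 7.16 degrees, less where a joint would pass 70% of its speed; a pose out of reach is approached as far as the arm can. A call with a number of a shift or a turn outside -1 to 1 is refused whole. A call with a gripper value outside its range is refused whole. OPENING is the opening, from 0 (shut) to 1 (fully open), set as the call begins (- or left out, the last holds). The fingers move at their own pace and stop on an object; FORCE is the grip in N (left out, the last holds). Time passes only in rows, so rows that do not move let the fingers close. It gives the time, the measured TCP pose, the force, the opening and the grip force at its end, in the units of the state.
- ctrl.get_state(): the state, without advancing time (a new reading comes with each control period).
- imaging.read_camera(name): name is "side" or "top" or "wrist"; returns (picture, depth): 384x512x3 uint8, blue, green, red; 384x512 float32, m along the optical axis (not along the pixel's ray), 0 where there is no reading.
- imaging.get_calibration(name): a dict with "fovy" (degrees; the focal length in pixels is half the picture's height over the tangent of half this angle, whatever the lens; pixels are square), "cx", "cy" (the principal point, pixels), "R" (3x3) and "t" (3): a world point X has camera coordinates R X + t. Camera axes: x right, y down, z forward; pixel columns grow to the right and rows downward; lengths in m; the calibration is good to about 2 mm. A picture is of the moment at which its call begins: read the wrist's pose just before it. get_calibration takes no time and is no camera call; for the wrist camera it gives the pose at the moment of the call.
- ctrl.sign_off(): hands the job in; it is judged then, once.
The state is a dict: "time": time; "qpos": joint angles; "dq": joint speeds; "joint_efforts": joint torques, N m; "eef_pos": TCP position; "tcp_rot": TCP orientation; "contact_force": force on the tool from outside, world axes, zero at the start; "wrist_torque": the same for the moment, N m; "opening": opening from 0.0 (shut) to 1.0 (fully open); "finger_force": force on a finger pad.
Only numpy, scipy, OpenCV 4.12 (cv2) and the standard library are available. Lean on these libraries where they do the work, as an engineer would, in place of code of your own. Each camera call takes 0.05 s, during which the arm holds its last target. There are 200 camera calls.

### The job

Get the rinse line ready and start its pump. First slide the steel basin along the bench, without lifting it, until it is centred under the spout; then turn the short lever of the metering valve so that it lies directly over the black set tab on its dial; then turn the long supply lever fully open, along the pipe and against its stop; finally press the controller's start button all the way down and let go. Leave the set tab and everything else on the bench where they are.

Things in the scene. Friction and masses are not known exactly. Their poses are not given: they have to be found in the camera images.
- manifold: rinse manifold, fixed to the bench: a steel pipe 20 in diameter running along its y axis, axis 82 above the bench, on a 110 x 270 steel foot plate, with two brass valves whose levers lie level on top. Sizes here and below in mm. Origin on the bench below the metering valve's axis; x points away from the robot at yaw 0. Supply valve at y = +150; spout at the -y end
- spout (a point): centre of the spout's open lower end, 82 above the bench: a 16 thick steel pipe leaves the manifold's -y end, bends to its -x (towards the robot) and then points straight down; level part 102 above the bench. In the manifold's frame at x = -95, y = -150
- meter_hub (a point): on the upright axis of the metering valve, at mid-height of its lever (123 above the bench). A white dial, 92 across, top 106 above the bench, lies under this lever
- meter_tip (a point): outer end of the metering valve's lever: the short dark bar, 11 wide, 14 high (116 to 130 above the bench), ending 85 from the axis. The lever lies along the -x axis of this frame
- meter (a joint): metering valve: 0 = lever points to the manifold's -x (closed), 1.571 = points to its +y (open); clockwise seen from above as it grows; stops at both ends. Stays where it is left; needs about 0.1 N m
- tab_tip (a point): outer end (58 from the axis) of the black set tab, 9 wide, 24 long, lying on the edge of the white dial and standing 12 out from its rim, top 111 above the bench. The tab lies along the -x axis of this frame. Stiff; leave it where it is
- tab (a joint): angle of the set tab, same zero and direction as joint meter: the lever is directly over the tab when both are equal
- supply_hub (a point): on the upright axis of the supply valve, at mid-height of its lever (123 above the bench)
- supply_tip (a point): outer end of the supply valve's lever: the long flat steel bar, 18 wide, 10 high (118 to 128 above the bench, up to 132 at the end), ending 120 from the axis. The lever lies along the -x axis of this frame
- supply (a joint): supply valve: 0 = lever points to the manifold's -x, across the pipe (closed), 1.571 = points to its +y, along the pipe (fully open, against the stop); clockwise seen from above as it grows. Stays where it is left; needs about 0.16 N m
- basin: loose round open steel catch basin, 130 across at the rim, 120 at the foot, 58 tall, wall 4, about 0.3 kg; origin at the centre of its underside, z up. Starts on the bench to the -y side of the spout
- controller: grey pump controller box, 120 (x) x 100 (y), top 45 above the bench, fixed; origin at the centre of its underside. Other fixed equipment up to 190 tall stands beyond x = 740 and |y| = 490 of the bench, a 75 tall box near x = 200, y = -460 and a 55 tall box near x = 250, y = 250
- start_top (a point): centre of the top of the round black start button, 30 across, on the controller's top in a white housing; it is pressed straight down
- start (a joint): travel of the start button in m: 0 up, 0.006 fully down; springs back, fully down takes about 5 N
- jar: amber glass jar, 56 across, 85 tall, stands in front of the manifold (mm); loose, origin at the centre of its underside; to be left alone
- wash: white plastic bottle, 68 across, 140 tall, behind the manifold (mm); loose, origin at the centre of its underside; to be left alone
- rack: white rack of capped tubes, 55 x 180, 94 tall (mm); loose, origin at the centre of its underside; to be left alone
- mug: white mug, 76 across, 90 tall (mm); loose, origin at the centre of its underside; to be left alone
- timer: small white bench timer, 60 x 75, 18 tall (mm); loose, origin at the centre of its underside; to be left alone
Not all that is in view belongs to the job. Leave any orange or red look-alike of the basin alone.

How it is judged:
By the outcome, as a careful person would: the job done as asked, in the order asked, and still so for the second after the job is handed in, with the robot touching nothing.
It also fails if it takes over 72 s, if anything falls off the work surface, if the arm or the gripper's body presses on something with over 40 N, if the wrist force passes 120 N, or if a joint passes its speed limit or range.

## Working session

There is one attempt and no reset: what is moved stays moved. The work goes in short steps, Python scripts to look and compute and a shell command to move; the robot and the scene stay as the last step left them, time stands still between calls to the robot, and variables do not carry over. Pictures are saved under pics/ and viewed, at most 13 in all, crops included, and the job is handed in when it is done.

```bash
mkdir -p pics; cat > h.py <<'E'
import numpy as np, cv2
from plant import ctrl, imaging
def cam(n):
    c=imaging.get_calibration(n); im,d=imaging.read_camera(n); return im,d,c
def f(c): return 192/np.tan(np.radians(c["fovy"])/2)
def ray(c,u,v):
    R=np.array(c["R"]);t=np.array(c["t"]);k=f(c)
    return -R.T@t, R.T@np.array([(u-c["cx"])/k,(v-c["cy"])/k,1.])
def onz(c,u,v,z):
    o,d=ray(c,u,v); return o+d*(z-o[2])/d[2]
def cloud(c,d):
    v,u=np.mgrid[:384,:512]; k=f(c)
    P=np.stack([(u-c["cx"])/k*d,(v-c["cy"])/k*d,d],-1)
    return (P-np.array(c["t"]))@np.array(c["R"])
E
python3 - <<'E'
from h import *
for n in("top","side"):
    im,d,c=cam(n); np.savez(n,im=im,d=d,**{k:c[k] for k in c}); cv2.imwrite(f"pics/{n}0.png",cv2.resize(im,(800,600),interpolation=cv2.INTER_CUBIC))
    print(n,c)
print(ctrl.get_state())
E
```

```text
top {'fovy': 48.36757842905172, 'cx': 256.447655456451, 'cy': 196.83097156802654, 'R': array([[ 0.01455166, -0.99962157,  0.02334456],
       [-0.99235092, -0.01730032, -0.12223077],
       [ 0.12258838, -0.02138734, -0.99222713]]), 't': array([-0.09712624,  0.53132552,  1.4134853 ])}
side {'fovy': 42.46499172667986, 'cx': 256.58668301953315, 'cy': 200.3682800237833, 'R': array([[ 0.64777406,  0.76166061, -0.01618284],
       [ 0.43897902, -0.39053371, -0.80918529],
       [-0.62264451,  0.51706531, -0.58733064]]), 't': array([-0.26921835, -0.15327992,  2.00473083])}
{'time': 0.1, 'qpos': array([ 1.07298898e+00,  2.87107204e-01,  1.57803549e+00,  1.59117727e-05,
        1.27857621e+00, -1.49993232e-01]), 'dq': array([-0.00014729, -0.00321851, -0.00274417, -0.00022446,  0.00079938,
        0.00022678]), 'joint_efforts': array([ 2.11129925e-03, -4.07299340e+01, -2.93699419e+01, -8.30366798e-05,
        3.35555982e-03, -3.38090494e-06]), 'eef_pos': array([0.22976882, 0.63410591, 0.24906271]), 'tcp_rot': array([ 1.73033954e-01,  9.84915286e-01, -1.00541819e-03, -3.45576582e-04]), 'contact_force': array([ 0.16416813,  0.17937768, -0.01263129]), 'wrist_torque': array([ 0.00220604, -0.00033528, -0.01370706]), 'finger_force': 0.0, 'opening': 1.0008546557698896}
```

View pics/top0.png

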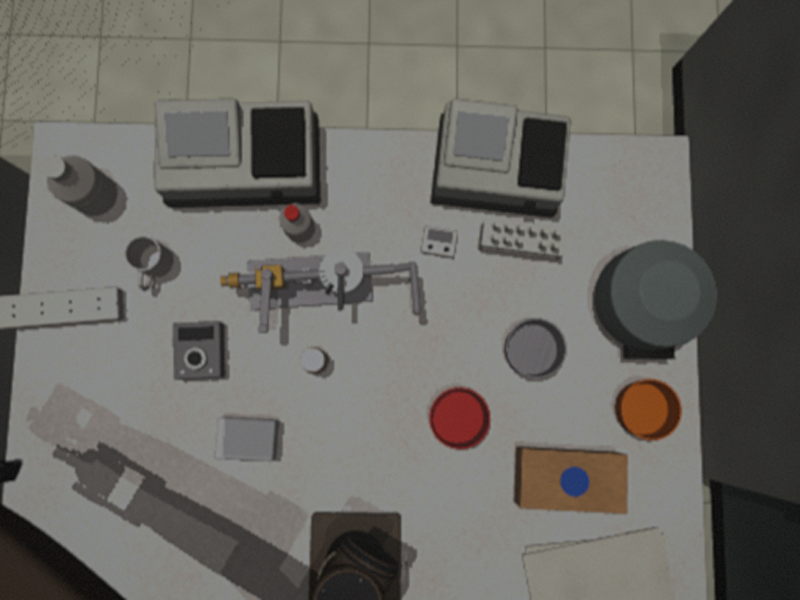

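View pics/side0.png

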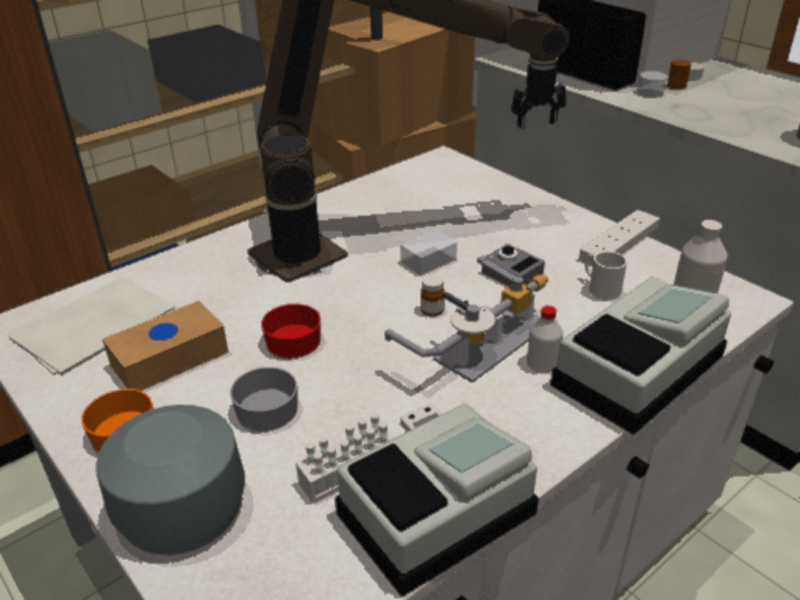

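The top view shows the manifold at about (220–425, 250–330), basin (534,348), red decoy (459,417), orange decoy (648,409), controller (198,350) and jar (315,360). Next I measure these.

```bash
python3 - <<'E'
from h import *
z=np.load("top.npz"); im=z["im"];d=z["d"];c={k:z[k] for k in("fovy","cx","cy","R","t")}
P=cloud(c,d); np.save("P.npy",P)
# rectified height map: crop
cr=im[145:250,135:285]; cv2.imwrite("pics/crop.png",cv2.resize(cr,(800,560),interpolation=cv2.INTER_CUBIC))
def rep(n,u0,u1,v0,v1,z0,z1):
    Q=P[v0:v1,u0:u1].reshape(-1,3); Q=Q[(Q[:,2]>z0)&(Q[:,2]<z1)]
    r=cv2.minEnclosingCircle(Q[:,:2].astype(np.float32)); print(n,len(Q),Q.mean(0).round(3),"circ",np.round(r[0],3),round(r[1],3),"rect",[np.round(x,3) for x in cv2.minAreaRect(Q[:,:2].astype(np.float32))])
rep("basin rim",318,366,200,246,.045,.07)
rep("controller",105,150,200,250,.038,.05)
rep("button",105,150,200,250,.05,.08)
rep("jar",190,215,215,245,.075,.095)
rep("pipe/spout",140,275,155,210,.07,.112)
rep("spout",255,275,160,210,.07,.115)
rep("meter lever",205,240,172,200,.116,.14)
rep("supply lever",155,190,165,215,.116,.14)
rep("foot",150,240,155,200,.003,.03)
rep("wash",178,205,128,158,.02,.16)
rep("timer",265,297,140,168,.012,.03)
rep("rack",305,365,138,168,.05,.1)
E
```

```text
basin rim 206 [ 0.452 -0.385  0.056] circ [ 0.451 -0.377] 0.065 rect [array([ 0.451, -0.377]), array([0.127, 0.128]), np.float64(0.52)]
controller 877 [0.438 0.342 0.045] circ [0.435 0.345] 0.074 rect [array([0.436, 0.343]), array([0.12, 0.1 ]), np.float64(3.848)]
button 203 [0.422 0.341 0.059] circ [0.441 0.334] 0.065 rect [array([0.436, 0.338]), array([0.114, 0.084]), np.float64(4.948)]
jar 188 [0.417 0.095 0.084] circ [0.417 0.095] 0.025 rect [array([0.418, 0.094]), array([0.046, 0.047]), np.float64(47.097)]
pipe/spout 1390 [0.593 0.069 0.099] circ [0.551 0.082] 0.21 rect [array([0.595, 0.077]), array([0.42 , 0.112]), np.float64(82.293)]
spout 199 [ 0.574 -0.111  0.106] circ [ 0.566 -0.103] 0.056 rect [array([ 0.567, -0.106]), array([0.111, 0.037]), np.float64(8.335)]
meter lever 116 [0.561 0.037 0.129] circ [0.558 0.036] 0.042 rect [array([0.558, 0.04 ]), array([0.022, 0.083]), np.float64(87.598)]
supply lever 248 [0.532 0.188 0.128] circ [0.532 0.191] 0.064 rect [array([0.532, 0.189]), array([0.021, 0.128]), np.float64(89.089)]
foot 1426 [0.589 0.12  0.009] circ [0.606 0.127] 0.172 rect [array([0.602, 0.127]), array([0.155, 0.309]), np.float64(1.145)]
wash 448 [0.709 0.135 0.091] circ [0.735 0.139] 0.056 rect [array([0.724, 0.139]), array([0.091, 0.089]), np.float64(2.758)]
timer 353 [ 0.686 -0.171  0.018] circ [ 0.685 -0.17 ] 0.045 rect [array([ 0.686, -0.171]), array([0.074, 0.061]), np.float64(81.058)]
rack 839 [ 0.686 -0.35   0.066] circ [ 0.685 -0.351] 0.093 rect [array([ 0.688, -0.352]), array([0.181, 0.056]), np.float64(82.16)]
```

View pics/crop.png

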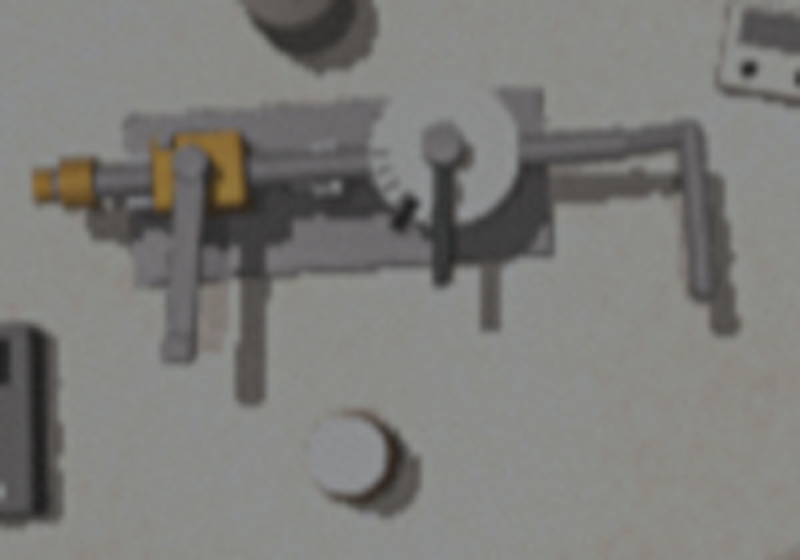

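The crop shows the metering hub at about (445,145) with its lever pointing down, and the black tab at (404,213). The supply lever runs from (192,165) to (178,350), and the spout end is at (703,290). I'll drive over the manifold for a closer wrist view on the way to the basin.

```bash
python3 -m handwheel '[0.17,-0.21,0.06,0,0,-0.05,0.17,-0.21,0.06,0,0,-0.05,0.17,-0.21,0.06,0,0,-0.05,0.17,-0.21,0.06,0,0,-0.05,0.17,-0.21,0.06,0,0,-0.05]' 
python3 -m handwheel '[0.17,-0.21,0,0,0,-0.05,0.17,-0.21,0,0,0,-0.05,0.17,-0.21,0,0,0,-0.05,0.17,-0.21,0,0,0,-0.05,0.17,-0.21,0,0,0,-0.05]' 
python3 -m handwheel '[0,-0.27,0,0,0,-0.05,0,-0.27,0,0,0,-0.05,0,-0.27,0,0,0,-0.05,0,-0.27,0,0,0,-0.05,0,-0.27,0,0,0,-0.05]' 
python3 -m handwheel '[0,0,0,0,0,0,0,0,0,0,0,0]'
python3 - <<'E'
from h import *
im,d,c=cam("wrist"); np.savez("w1",im=im,d=d,**{k:c[k] for k in c}); cv2.imwrite("pics/w1.png",cv2.resize(im,(800,600),interpolation=cv2.INTER_CUBIC)); print(c)
E
```

```text
time: 0.52
eef_pos: [0.358, 0.4754, 0.295]
tcp_rot: [0.363, 0.932, -0.001, -0.0]
contact_force: [1.0, 0.3, -0.3]
opening: 1.001
finger_force: 0.0
time: 0.93
eef_pos: [0.4856, 0.3178, 0.2949]
tcp_rot: [0.538, 0.843, -0.0, -0.0]
contact_force: [1.2, 0.5, -0.0]
opening: 1.001
finger_force: 0.0
time: 1.35
eef_pos: [0.4844, 0.1153, 0.2948]
tcp_rot: [0.692, 0.722, -0.0, -0.0]
contact_force: [0.3, 1.0, -0.3]
opening: 1.0
finger_force: 0.0
time: 1.52
eef_pos: [0.4849, 0.1151, 0.2949]
tcp_rot: [0.693, 0.721, -0.0, -0.0]
contact_force: [0.2, 1.0, -0.4]
opening: 0.998
finger_force: 0.0
{'fovy': 60.09866259792064, 'cx': 253.52400592513587, 'cy': 191.30775776344873, 'R': array([[ 9.99153138e-01,  4.11453131e-02, -2.65953644e-04],
       [ 3.92516149e-02, -9.51188899e-01,  3.06102906e-01],
       [ 1.23417278e-02, -3.05854119e-01, -9.51998393e-01]]), 't': array([-0.48903955,  0.03635381,  0.45075151])}
```

View pics/w1.png

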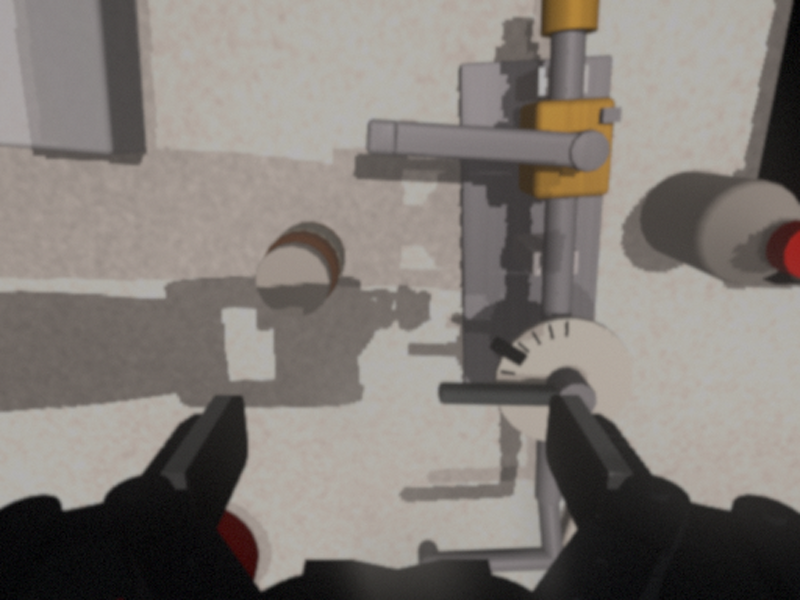

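The wrist view shows the supply lever from (370,137) to its hub (590,150). The metering lever's end is at (441,392) and its hub at (572,392), with the set tab at (508,351). The spout end is at (428,552).

```bash
python3 - <<'E'
from h import *
z=np.load("w1.npz"); im=z["im"];d=z["d"];c={k:z[k] for k in("fovy","cx","cy","R","t")}
P=cloud(c,d); g=im.max(2)
def rect(n,M,zc=None):
    v,u=np.where(M)
    if zc is None: Q=P[M][:,:2]
    else: Q=np.array([onz(c,a,b,zc)[:2] for a,b in zip(u,v)])
    Q=Q.astype(np.float32); r=cv2.minAreaRect(Q); vx,vy,x,y=cv2.fitLine(Q,cv2.DIST_L2,0,.01,.01).ravel()
    print(n,len(Q),"mean",Q.mean(0).round(4),"rect",np.round(r[0],4),np.round(r[1],4),round(r[2],1),"line dir deg",round(np.degrees(np.arctan2(vy,vx)),2),"min",Q.min(0).round(4),"max",Q.max(0).round(4))
def box(u0,u1,v0,v1):
    B=np.zeros(d.shape,bool); B[int(v0/1.5625):int(v1/1.5625),int(u0/1.5625):int(u1/1.5625)]=1; return B
Z=P[...,2]
# heights at samples
for n,(u,v) in dict(shub=(590,150),slev=(480,140),send=(380,137),mhub=(574,388),mlev=(480,393),tab=(508,351),dial=(600,360),spoutlev=(480,558)).items(): print(n,P[int(v/1.5625),int(u/1.5625)].round(4))
rect("tab dark",box(485,535,325,372)&(g<60),.111)
rect("meter lever",box(430,545,375,410)&(Z>.120)&(Z<.136))
rect("meter hub",box(535,605,360,415)&(Z>.131)&(Z<.15))
rect("supply lever",box(360,560,110,172)&(Z>.118)&(Z<.136))
rect("supply hub",box(560,615,120,175)&(Z>.129)&(Z<.15))
rect("dial",box(485,640,315,445)&(Z>.1)&(Z<.112))
rect("pipe",box(530,600,30,90)&(Z>.085)&(Z<.095)); rect("pipe2",box(530,590,200,315)&(Z>.085)&(Z<.095))
rect("spout level",box(415,540,535,580)&(Z>.095)&(Z<.115))
rect("jar",box(240,330,230,320)&(Z>.08)&(Z<.09))
Pt=np.load("P.npy"); t=np.load("top.npz")["im"].astype(int)
def red(n,M): Q=Pt[M]; Q=Q[Q[:,2]>.03]; print(n,len(Q),Q.min(0).round(3),Q.max(0).round(3))
M=(t[...,2]>90)&(t[...,1]<50); red("red",M)
M=np.zeros(M.shape,bool);M[210:250,105:150]=1; k=M&(t.max(2)<70)&(Pt[...,2]>.047); print("btn",Pt[k].mean(0),k.sum(), np.percentile(Pt[k],[5,95],axis=0).round(3))
E
```

```text
shub [0.5855 0.1877 0.1282]
slev [0.5266 0.1909 0.1262]
send [0.473  0.1903 0.132 ]
mhub [0.5966 0.0478 0.1311]
mlev [0.5397 0.0413 0.1293]
tab [0.5587 0.0625 0.1109]
dial [0.6208 0.0565 0.1065]
spoutlev [ 0.5572 -0.1104  0.105 ]
tab dark 184 mean [0.5569 0.0635] rect [0.5572 0.0624] [0.0104 0.0236] 51.6 line dir deg -32.1 min [0.5471 0.0551] max [0.5692 0.0719]
meter lever 878 mean [0.547  0.0389] rect [0.5477 0.0373] [0.0665 0.0115] 1.3 line dir deg 1.1 min [0.5145 0.0314] max [0.5808 0.0432]
meter hub 117 mean [0.6024 0.0432] rect [0.6021 0.0433] [0.0118 0.0238] 61.6 line dir deg -30.03 min [0.5892 0.0332] max [0.6117 0.0501]
supply lever 2726 mean [0.5174 0.1886] rect [0.5187 0.1884] [0.018  0.1055] 88.7 line dir deg -1.44 min [0.4661 0.1785] max [0.5713 0.1983]
supply hub 322 mean [0.5856 0.1873] rect [0.5853 0.1868] [0.0196 0.0201] 14.2 line dir deg 4.6 min [0.5751 0.1771] max [0.5954 0.1973]
dial 3884 mean [0.5978 0.0493] rect [0.5987 0.0407] [0.091  0.0861] 19.1 line dir deg 0.67 min [ 0.5473 -0.0074] max [0.6454 0.0838]
pipe 794 mean [0.5792 0.2376] rect [0.5796 0.237 ] [0.0302 0.0312] 2.0 line dir deg -79.63 min [0.564  0.2214] max [0.5942 0.2532]
pipe2 1319 mean [0.5904 0.1203] rect [0.5917 0.1188] [0.0191 0.0766] 4.9 line dir deg -84.63 min [0.5794 0.0803] max [0.6041 0.1569]
spout level 751 mean [ 0.5657 -0.1107] rect [ 0.5573 -0.1146] [0.0918 0.0156] 3.7 line dir deg 2.74 min [ 0.5115 -0.1214] max [ 0.6028 -0.1044]
jar 1694 mean [0.416  0.0949] rect [0.416  0.0946] [0.0485 0.0483] 6.0 line dir deg 56.74 min [0.3918 0.0698] max [0.4401 0.1188]
red 114 [ 0.239 -0.64   0.039] [0.726 0.153 1.47 ]
btn [0.44082377 0.33413355 0.0908139 ] 126 [[0.406 0.31  0.047]
 [0.479 0.376 0.071]]
```

```bash
python3 -m handwheel '[-0.06,-0.27,0,0,0,0,-0.06,-0.27,0,0,0,0,-0.06,-0.27,0,0,0,0,-0.06,-0.27,0,0,0,0,-0.06,-0.27,0,0,0,0]' 0.5 >/dev/null
python3 -m handwheel '[-0.06,-0.27,0,0,0,0,-0.06,-0.27,0,0,0,0,-0.06,-0.27,0,0,0,0,-0.06,-0.27,0,0,0,0,-0.06,-0.27,0,0,0,0]' >/dev/null
python3 -m handwheel '[0,0,0,0,0,0,0,0,0,0,0,0]'
cat >> h.py <<'E'
def basin(tag,near=None):
    im,d,c=cam("wrist"); P=cloud(c,d); np.savez(tag,im=im,d=d,P=P,**{k:c[k] for k in c}); cv2.imwrite(f"pics/{tag}.png",cv2.resize(im,(800,600),interpolation=cv2.INTER_CUBIC))
    return im,d,c,P
def fitcirc(Q):
    A=np.c_[2*Q,np.ones(len(Q))]; s=np.linalg.lstsq(A,(Q**2).sum(1),rcond=None)[0]; return s[:2],np.sqrt(s[2]+s[0]**2+s[1]**2)
E
python3 - <<'E'
from h import *
im,d,c,P=basin("w2"); Z=P[...,2]; s=im.max(2).astype(int)-im.min(2)
M=(Z>.053)&(Z<.062)&(s<40)&(np.hypot(P[...,0]-.451,P[...,1]+.378)<.09)
Q=P[M][:,:2]; 
for i in range(4):
    o,r=fitcirc(Q); e=abs(np.hypot(*(Q-o).T)-r); Q=Q[e<max(.003,2*e.std())]
print(len(Q),o,r,Q.min(0),Q.max(0))
E
```

```text
time: 2.57
eef_pos: [0.3952, -0.2886, 0.2948]
tcp_rot: [0.692, 0.722, 0.0, -0.001]
contact_force: [-0.1, 0.5, -0.4]
opening: 0.5
finger_force: 0.0
1060 [ 0.44881698 -0.37703545] 0.06230843593233583 [ 0.38495703 -0.44170251] [ 0.51355923 -0.31304467]
```

View pics/w2.png

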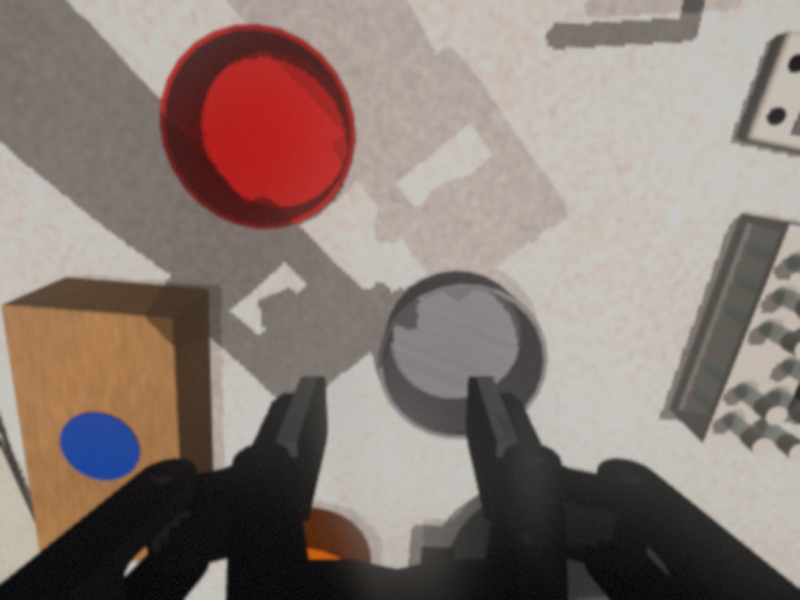

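The wrist view shows the basin at about (462,355), the red decoy at (258,125) and the wooden block on the left, with its right edge near x=212 px. The gripper comes down between the block and the basin, so I check that clearance first.

```bash
python3 -m handwheel '[-0.02,-0.195,0,0,0,0,-0.02,-0.195,0,0,0,0,-0.02,-0.195,0,0,0,0,0,0,-0.2,0,0,0,0,0,-0.2,0,0,0]' 0.5
python3 - <<'E'
from h import *
P=np.load("w2.npz")["P"]; Q=P[180:340,0:150].reshape(-1,3); Q=Q[(Q[:,2]>.02)&(Q[:,2]<.2)]; print(Q.min(0),Q.max(0))
E
```

```text
time: 3.03
eef_pos: [0.3882, -0.3761, 0.237]
tcp_rot: [0.69, 0.724, -0.0, 0.003]
contact_force: [0.1, -0.3, -0.6]
opening: 0.5
finger_force: 0.0
[ 0.11234219 -0.53124444  0.02004123] [ 0.23995123 -0.33692287  0.07733455]
```

```bash
python3 -m handwheel '[0,0,-0.25,0,0,0,0,0,-0.25,0,0,0,0,0,-0.25,0,0,0,0,0,-0.25,0,0,0,0,0,-0.15,0,0,0]' 
python3 -m handwheel '[-0.01,0,-0.13,0,0,0,0,0,0,0,0,0]'
python3 -m handwheel '[0,0,0,0,0,0,0,0,0,0,0,0,0,0,0,0,0,0,0,0,0,0,0,0,0,0,0,0,0,0]' 0 30
python3 -m handwheel '[0,0,0,0,0,0,0,0,0,0,0,0,0,0,0,0,0,0]'
```

```text
time: 3.45
eef_pos: [0.3862, -0.3713, 0.0587]
tcp_rot: [0.69, 0.724, 0.001, -0.003]
contact_force: [-0.7, 0.5, 0.2]
opening: 0.499
finger_force: 0.0
time: 3.62
eef_pos: [0.3837, -0.3705, 0.0386]
tcp_rot: [0.69, 0.724, 0.001, -0.005]
contact_force: [-1.1, 0.9, -0.7]
opening: 0.501
finger_force: 0.0
time: 4.03
eef_pos: [0.3863, -0.3771, 0.0459]
tcp_rot: [0.691, 0.723, 0.0, 0.003]
contact_force: [1.9, 1.1, 3.8]
opening: 0.073
finger_force: 28.4
time: 4.28
eef_pos: [0.3861, -0.3771, 0.0454]
tcp_rot: [0.691, 0.722, 0.0, 0.003]
contact_force: [1.6, 0.9, 7.8]
opening: 0.076
finger_force: 30.8
```

```bash
python3 -m handwheel '[0.095,0,0,0,0,0,0.095,0,0,0,0,0,0.095,0,0,0,0,0,0.095,0,0,0,0,0,0.08,0,0,0,0,0]' 
python3 -m handwheel '[0,0.11,0,0,0,0,0,0.11,0,0,0,0,0,0.11,0,0,0,0,0,0.11,0,0,0,0,0,0.11,0,0,0,0]' 
python3 -m handwheel '[0,0.11,0,0,0,0,0,0.11,0,0,0,0,0,0.11,0,0,0,0,0,0.11,0,0,0,0,0,0.11,0,0,0,0]' 
python3 -m handwheel '[0,0.11,0,0,0,0,0,0.11,0,0,0,0,0,0.11,0,0,0,0,0,0.11,0,0,0,0,0,0.11,0,0,0,0]' 
python3 -m handwheel '[0,0.067,0,0,0,0,0,0,0,0,0,0,0,0,0,0,0,0]'
python3 - <<'E'
from h import *
im,d,c=cam("side"); np.savez("side1",im=im,d=d,**{k:c[k] for k in c})
im,d,c=cam("top"); P=cloud(c,d); Z=P[...,2]; s=im.max(2).astype(int)-im.min(2)
cv2.imwrite("pics/top1.png",cv2.resize(im[140:260,180:340],(800,600),interpolation=cv2.INTER_CUBIC))
np.savez("top1",im=im,d=d,P=P)
E
```

```text
time: 4.7
eef_pos: [0.4531, -0.3773, 0.0454]
tcp_rot: [0.691, 0.723, -0.002, -0.0]
contact_force: [-10.1, -0.1, 11.7]
opening: 0.075
finger_force: 36.2
time: 5.12
eef_pos: [0.4565, -0.2972, 0.0467]
tcp_rot: [0.692, 0.721, -0.001, 0.007]
contact_force: [0.8, -4.7, 6.7]
opening: 0.077
finger_force: 50.0
time: 5.53
eef_pos: [0.4569, -0.2142, 0.0466]
tcp_rot: [0.692, 0.722, 0.0, 0.007]
contact_force: [1.1, -4.6, 5.8]
opening: 0.078
finger_force: 50.4
time: 5.95
eef_pos: [0.4571, -0.1311, 0.0464]
tcp_rot: [0.692, 0.722, 0.001, 0.006]
contact_force: [-3.4, -6.3, 11.8]
opening: 0.077
finger_force: 50.0
time: 6.2
eef_pos: [0.456, -0.1203, 0.0459]
tcp_rot: [0.691, 0.722, 0.0, 0.005]
contact_force: [-2.1, -4.3, 7.0]
opening: 0.074
finger_force: 45.8
```

View pics/top1.png

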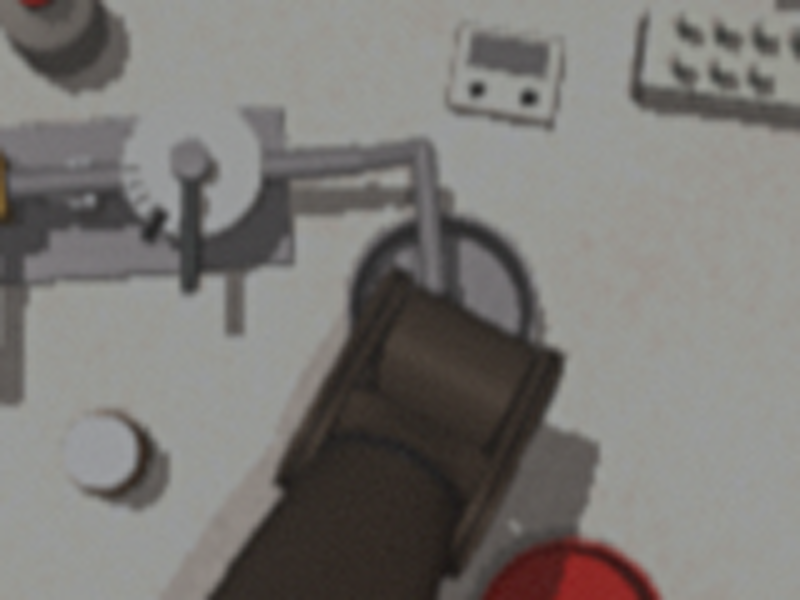

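The top crop shows the basin under the spout, with the gripper on its near side and everything else in place. I'll release, rise, back off and check the centring from the wrist camera.

```bash
python3 -m handwheel '[0,0,0,0,0,0,0,0,0,0,0,0,0,0,0,0,0,0,0,0,0,0,0,0]' 0.35
python3 -m handwheel '[0,0,0.15,0,0,0,0,0,0.25,0,0,0,0,0,0.25,0,0,0,0,0,0.25,0,0,0,0,0,0.25,0,0,0]' 
python3 -m handwheel '[0,0.2,0.25,0,0,0,0,0.2,0.15,0,0,0,0,0.2,0,0,0,0,0,0,0,0,0,0,0,0,0,0,0,0]' 
python3 - <<'E'
from h import *
im,d,c,P=basin("w3"); Z=P[...,2]; s=im.max(2).astype(int)-im.min(2)
M=(Z>.053)&(Z<.062)&(s<40)&(np.hypot(P[...,0]-.5185,P[...,1]+.1195)<.085)
Q=P[M][:,:2]
for i in range(4):
    o,r=fitcirc(Q); e=abs(np.hypot(*(Q-o).T)-r); Q=Q[e<max(.003,2*e.std())]
print("basin",len(Q),o,r,Q.min(0),Q.max(0))
M=(Z>.095)&(Z<.118)&(P[...,0]<.60)&(P[...,0]>.48)&(P[...,1]<-.08)&(P[...,1]>-.16)
Q=P[M]; l=Q[Q[:,0]<Q[:,0].min()+.03]
print("spout",len(Q),Q.min(0),Q.max(0),cv2.fitLine(Q[:,:2].astype(np.float32),2,0,.01,.01).ravel(), np.median(l,0))
E
```

```text
time: 6.63
eef_pos: [0.4503, -0.1178, 0.0423]
tcp_rot: [0.691, 0.723, -0.002, -0.003]
contact_force: [-8.1, -0.9, 4.5]
opening: 0.349
finger_force: 0.0
time: 7.05
eef_pos: [0.4522, -0.1181, 0.2169]
tcp_rot: [0.691, 0.723, -0.001, -0.001]
contact_force: [1.0, -1.3, -0.1]
opening: 0.355
finger_force: 0.0
time: 7.47
eef_pos: [0.4528, -0.0314, 0.2706]
tcp_rot: [0.69, 0.724, -0.001, 0.0]
contact_force: [0.2, 0.2, -0.5]
opening: 0.351
finger_force: 0.0
basin 1091 [ 0.51541026 -0.1262605 ] 0.062288829973177286 [ 0.45095394 -0.18868526] [ 0.57999067 -0.06221606]
spout 1318 [ 0.52024848 -0.12560132  0.09567902] [ 0.59999966 -0.10451097  0.11064084] [ 0.99595106  0.08989709  0.5614573  -0.11328801] [ 0.53665973 -0.11454777  0.10765636]
```

View pics/w3.png

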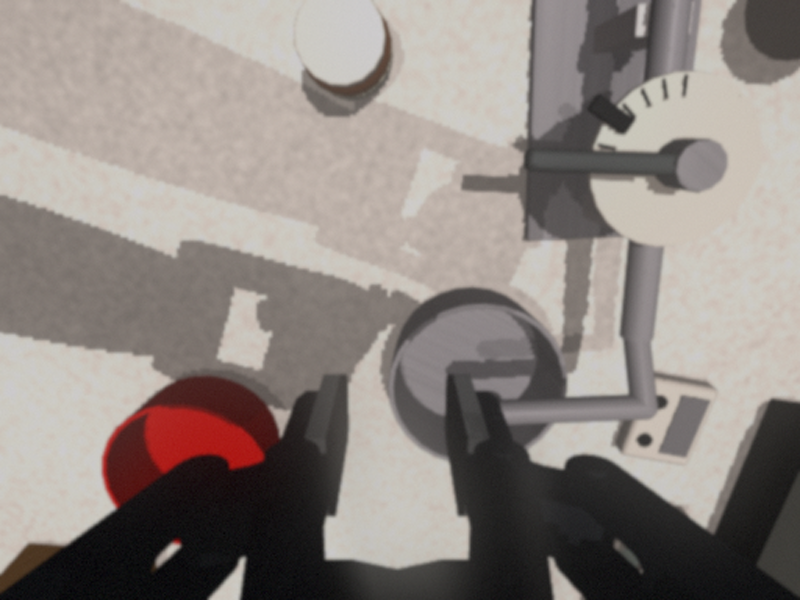

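The wrist view shows the basin at about (478,375) and the spout's level pipe running from (650,405) to about (500,410), with the jar and decoy undisturbed. The basin looks a few mm short, so I refine the spout from the dial, hub and pipe in the same view.

```bash
cat > sp.py <<'E'
from h import *
import sys
def rob(Q,n=5):
    for i in range(n):
        o,r=fitcirc(Q); e=abs(np.hypot(*(Q-o).T)-r); Q=Q[e<max(.0015,2*e.std())]
    return o,r,len(Q)
def edge(P,M):   # outer contour pts of mask
    k=max(cv2.findContours(M.astype(np.uint8),0,1)[0],key=len)[:,0]; return P[k[:,1],k[:,0]][:,:2]
for w in sys.argv[1:]:
    z=np.load(w+".npz"); d=z["d"]; c={k:z[k] for k in("fovy","cx","cy","R","t")}; P=cloud(c,d); Z=P[...,2]; im=z["im"]
    near=np.hypot(P[...,0]-.599,P[...,1]-.038)
    D=(near<.06)&(Z>.1035)&(Z<.1085)&(im.min(2)>110); print(w,"dial",rob(edge(P,D)))
    H=(near<.02)&(Z>.1305)&(Z<.16); 
    if H.sum()>60: print(" hub z",np.median(Z[H]),rob(edge(P,H)))
    n2=np.hypot(P[...,0]-.5855,P[...,1]-.187); H=(n2<.017)&(Z>.126)&(Z<.16)
    if H.sum()>60: print(" shub z",np.median(Z[H]),rob(edge(P,H)))
    for n,M in (("pipe",(abs(P[...,0]-.59)<.03)&(Z>.089)&(Z<.094)&(P[...,1]>.09)&(P[...,1]<.15)),("stub",(abs(P[...,0]-.61)<.03)&(Z>.089)&(Z<.094)&(P[...,1]<-.02)&(P[...,1]>-.085)),("level",(P[...,0]<.585)&(P[...,0]>.50)&(Z>.1085)&(Z<.112)&(abs(P[...,1]+.115)<.03))):
        if M.sum()>30:
            l=cv2.fitLine(P[M][:,:2].astype(np.float32),2,0,.01,.01).ravel(); print(" ",n,M.sum(),l.round(4),np.degrees(np.arctan2(l[1],l[0])).round(2))
E
python3 sp.py w1 w3
```

```text
w1 dial (array([0.6014227 , 0.04057431]), np.float64(0.04262725577671956), 119)
 hub z 0.13127404868733206 (array([0.59947168, 0.0383397 ]), np.float64(0.011206397300280842), 42)
 shub z 0.12890244493443687 (array([0.58219012, 0.1861845 ]), np.float64(0.012527854945205214), 49)
  pipe 711 [ 0.1015 -0.9948  0.5912  0.1206] -84.17
  stub 317 [ 0.1901 -0.9818  0.6072 -0.0623] -79.04
  level 70 [ 0.9912  0.1324  0.5746 -0.1139] 7.61
w3 dial (array([0.59935267, 0.03765468]), np.float64(0.04530332991067197), 294)
 hub z 0.13143791701316956 (array([0.59887472, 0.03766338]), np.float64(0.01192535528237442), 112)
  pipe 570 [ 0.1262 -0.992   0.5926  0.1045] -82.75
  stub 800 [ 0.0825 -0.9966  0.6068 -0.051 ] -85.27
  level 368 [ 0.9959  0.0901  0.5553 -0.1164] 5.17
```

```bash
python3 -m handwheel '[0.085,-0.26,0,0,0,0,0.085,-0.26,0,0,0,0,0.085,-0.26,0,0,0,0,0.085,-0.26,0,0,0,0,0.085,-0.26,0,0,0,0]' 0 >/dev/null
python3 -m handwheel '[0,-0.05,-0.2,0,0,0,0,0,-0.24,0,0,0,0,0,-0.25,0,0,0,0,0,-0.25,0,0,0,0,0,-0.25,0,0,0]' 
python3 -m handwheel '[0,0,-0.24,0,0,0,0,0,0,0,0,0,0,0,0,0,0,0]'
```

```text
time: 8.35
eef_pos: [0.5155, -0.2359, 0.0892]
tcp_rot: [0.692, 0.722, -0.001, -0.001]
contact_force: [0.5, 0.6, 0.0]
opening: -0.002
finger_force: 0.0
time: 8.6
eef_pos: [0.5145, -0.2343, 0.0532]
tcp_rot: [0.692, 0.722, -0.001, -0.004]
contact_force: [0.3, -1.1, 0.9]
opening: 0.001
finger_force: 0.0
```

```bash
python3 -m handwheel '[0,0.1,0,0,0,0,0,0.08,0,0,0,0,0,0.04,0,0,0,0,0,0,0,0,0,0]' 
python3 -m handwheel '[0,0.02,0,0,0,0,0,0.02,0,0,0,0,0,0,0,0,0,0]'
python3 - <<'E'
from h import *
im,d,c=cam("wrist"); P=cloud(c,d); Z=P[...,2]
M=(Z>.053)&(Z<.062)&(np.hypot(P[...,0]-.5185,P[...,1]+.1195)<.085)
Q=P[M][:,:2]; print(len(Q))
if len(Q)>20: print(fitcirc(Q),Q.min(0),Q.max(0))
E
```

```text
time: 8.93
eef_pos: [0.5183, -0.2004, 0.0586]
tcp_rot: [0.69, 0.724, 0.0, 0.002]
contact_force: [-0.3, 0.4, -0.1]
opening: -0.0
finger_force: 0.0
time: 9.18
eef_pos: [0.5184, -0.1962, 0.0579]
tcp_rot: [0.691, 0.723, 0.0, 0.002]
contact_force: [0.2, -2.9, 2.3]
opening: 0.0
finger_force: 1.2
9665
(array([ 0.51586584, -0.1232619 ]), np.float64(0.06170644463577035)) [ 0.45134821 -0.19169202] [ 0.57997281 -0.08909698]
```

```bash
python3 -m handwheel '[0,0.015,0,0,0,0,0,0,0,0,0,0]' 
python3 -m handwheel '[0,-0.15,0,0,0,0,0,-0.15,0.2,0,0,0,0,0,0.25,0,0,0,0,0,0.25,0,0,0,0,0,0.25,0,0,0]' >/dev/null
python3 -m handwheel '[0,0.15,0.25,0,0,0,-0.07,0.27,0.2,0,0,0,-0.07,0.27,0,0,0,0,-0.07,0.27,0,0,0,0,-0.07,0.27,0,0,0,0]'
python3 -m handwheel '[0,0,0,0,0,0,0,0,0,0,0,0]' 0.6
cat > bs.py <<'E'
from h import *
import sys
im,d,c,P=basin(sys.argv[1]); Z=P[...,2]; s=im.max(2).astype(int)-im.min(2)
M=(Z>.053)&(Z<.062)&(s<40)&(np.hypot(P[...,0]-.5185,P[...,1]+.1195)<.085)
Q=P[M][:,:2]
for i in range(4):
    o,r=fitcirc(Q); e=abs(np.hypot(*(Q-o).T)-r); Q=Q[e<max(.003,2*e.std())]
print("basin",len(Q),o,r,Q.min(0),Q.max(0))
E
python3 bs.py w4; python3 sp.py w4
```

```text
time: 9.4
eef_pos: [0.5178, -0.1939, 0.0569]
tcp_rot: [0.691, 0.723, 0.0, 0.001]
contact_force: [0.7, -3.5, 3.1]
opening: 0.001
finger_force: 1.8
time: 10.23
eef_pos: [0.476, -0.0609, 0.2582]
tcp_rot: [0.692, 0.722, 0.0, -0.002]
contact_force: [0.9, 1.2, 0.0]
opening: 0.0
finger_force: 0.0
time: 10.4
eef_pos: [0.4761, -0.0605, 0.2577]
tcp_rot: [0.69, 0.724, -0.0, -0.002]
contact_force: [-0.2, 0.2, 0.3]
opening: 0.277
finger_force: 0.0
basin 1337 [ 0.51565475 -0.11929069] 0.062273441808836504 [ 0.45143986 -0.1833734 ] [ 0.58066515 -0.05524383]
w4 dial (array([0.59926108, 0.03752353]), np.float64(0.04519634622874671), 321)
 hub z 0.13141062065210146 (array([0.59897113, 0.03757793]), np.float64(0.0119306614014293), 122)
  stub 943 [ 0.0844 -0.9964  0.6068 -0.0509] -85.16
  level 467 [ 0.9956  0.0938  0.5508 -0.1171] 5.38
```

The basin is now within about 3 mm of the spout centre. Next is the metering lever: I rotate the tool 90° over it and refine the tab angle at the same time.

```bash
python3 -m handwheel '[0.02,0.043,0,0,0,0.066,0.02,0.043,0,0,0,0.066,0.02,0.043,0,0,0,0.066,0.02,0.043,0,0,0,0.066,0.02,0.043,0,0,0,0.066]' 0.5 >/dev/null
python3 -m handwheel '[0.02,0.043,0,0,0,0.066,0.02,0.043,0,0,0,0.066,0.02,0.043,0,0,0,0.066,0.02,0.043,0,0,0,0.066,0.02,0.043,0,0,0,0.066]' >/dev/null
python3 -m handwheel '[0.02,0.043,0,0,0,0.066,0.02,0.043,0,0,0,0.066,0.02,0.043,0,0,0,0.066,0.02,0.043,0,0,0,0.066,0.02,0.043,0,0,0,0.066]' >/dev/null
python3 -m handwheel '[0,0,0,0,0,0,0,0,0,0,0,0]' 
cat > tb.py <<'E'
from h import *
import sys
hub=np.array([.599,.0376])
for w in sys.argv[1:]:
    z=np.load(w+".npz"); d=z["d"]; c={k:z[k] for k in("fovy","cx","cy","R","t")}; P=cloud(c,d); Z=P[...,2]; g=z["im"].max(2)
    V,U=np.mgrid[:384,:512]
    for n,zc,M in (("tab",.111,(g<75)&(Z>.103)&(Z<.115)),("lever",.130,(g<110)&(Z>.122)&(Z<.136))):
        M=M&(np.hypot(P[...,0]-hub[0],P[...,1]-hub[1])<.09)&(np.hypot(P[...,0]-hub[0],P[...,1]-hub[1])>.025)&(P[...,0]<.6)
        k,lab,st,ce=cv2.connectedComponentsWithStats(M.astype(np.uint8)); 
        if k<2: continue
        M=lab==1+st[1:,4].argmax(); Q=np.array([onz(c,u,v,zc)[:2] for u,v in zip(U[M],V[M])],np.float32)
        r=cv2.minAreaRect(Q); q=Q.mean(0)-hub; l=cv2.fitLine(Q,2,0,.01,.01).ravel()
        print(w,n,len(Q),"rect c",np.round(r[0],4),np.round(r[1],4),"radial ang cw from -x (world)",np.degrees(np.arctan2(q[1],-q[0])).round(2),"line",np.degrees(np.arctan(-l[1]/l[0])).round(2))
E
python3 - <<'E'
from h import *
basin("w5")
E
python3 tb.py w1 w3 w4 w5; python3 sp.py w5
```

```text
time: 11.87
eef_pos: [0.5226, 0.0327, 0.2581]
tcp_rot: [-0.013, 1.0, 0.0, -0.001]
contact_force: [0.0, 0.2, 0.0]
opening: 0.503
finger_force: 0.0
w1 tab 181 rect c [0.5581 0.0618] [0.0095 0.0234] radial ang cw from -x (world) 31.02 line 28.01
w1 lever 681 rect c [0.5441 0.0402] [0.0594 0.0119] radial ang cw from -x (world) 2.76 line -0.7
w3 tab 346 rect c [0.5578 0.0604] [0.0096 0.0235] radial ang cw from -x (world) 28.77 line 28.69
w3 lever 1129 rect c [0.5433 0.0367] [0.0614 0.0109] radial ang cw from -x (world) -0.83 line -0.54
w4 tab 441 rect c [0.5583 0.0599] [0.0099 0.0234] radial ang cw from -x (world) 28.65 line 28.93
w4 lever 1374 rect c [0.5436 0.0363] [0.061  0.0111] radial ang cw from -x (world) -1.51 line -0.84
w5 tab 254 rect c [0.5577 0.0601] [0.0101 0.0232] radial ang cw from -x (world) 28.6 line 27.14
w5 lever 916 rect c [0.5431 0.0367] [0.061  0.0107] radial ang cw from -x (world) -0.96 line -0.58
w5 dial (array([0.60000377, 0.03634168]), np.float64(0.04425686038872323), 162)
 hub z 0.13135879266556533 (array([0.59925662, 0.03783028]), np.float64(0.01175047623567719), 83)
 shub z 0.12896490835174265 (array([0.58233668, 0.18724725]), np.float64(0.012576377618443406), 45)
  pipe 627 [ 0.0723 -0.9974  0.5905  0.1238] -85.85
  stub 477 [ 0.1298 -0.9915  0.6074 -0.0625] -82.54
  level 531 [ 0.9956  0.0933  0.55   -0.117 ] 5.35
```

View pics/w5.png

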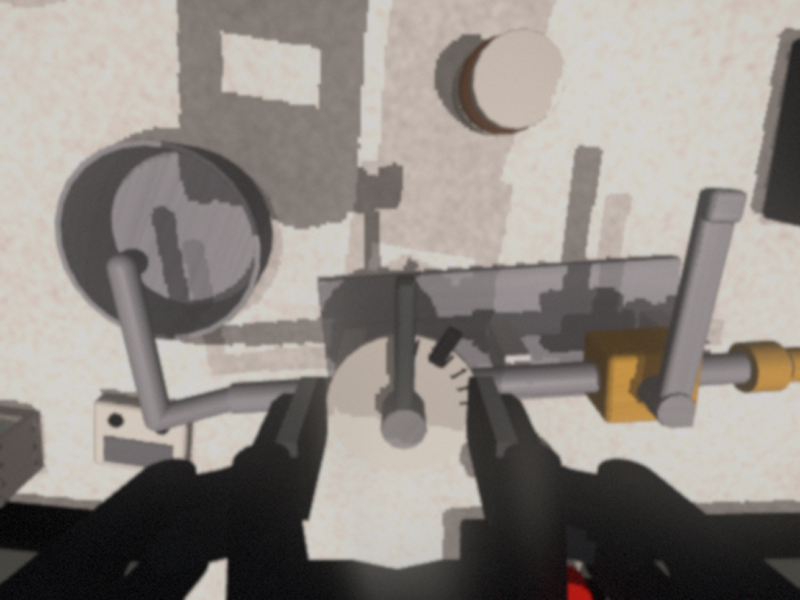

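The wrist view shows the basin under the spout at (165,240) and the metering lever from (404,278) to (403,425). The tab is at (446,347) and the supply lever runs from (722,200) to (676,410). Tab is at 28.7° and lever at −0.8°, so I descend, grip the lever and turn it 29.5° clockwise.

```bash
python3 -m handwheel '[0.016,0.026,-0.2,0,0,0,0,0,-0.25,0,0,0,0,0,-0.25,0,0,0,0,0,-0.18,0,0,0,0,0,0,0,0,0]' 0.5
python3 -m handwheel '[0,0,0,0,0,0,0,0,0,0,0,0,0,0,0,0,0,0,0,0,0,0,0,0,0,0,0,0,0,0]' 0 20
```

```text
time: 12.33
eef_pos: [0.5199, 0.0373, 0.12]
tcp_rot: [-0.013, 1.0, 0.001, -0.007]
contact_force: [-2.0, -1.0, -1.1]
opening: 0.505
finger_force: 0.0
time: 12.75
eef_pos: [0.5267, 0.037, 0.1295]
tcp_rot: [-0.014, 1.0, -0.001, 0.003]
contact_force: [0.8, -1.2, 3.8]
opening: 0.117
finger_force: 25.6
```

```bash
python3 -m handwheel '[0.001,0.042,0,0,0,-0.055,0.005,0.042,0,0,0,-0.055,0.0085,0.042,0,0,0,-0.055,0.012,0.0405,0,0,0,-0.055,0,0,0,0,0,0]'
python3 -m handwheel '[0.0155,0.0395,0,0,0,-0.055,0.0185,0.038,0,0,0,-0.055,0,0,0,0,0,0,0,0,0,0,0,0]'
python3 -m handwheel '[0,0,0,0,0,0,0,0,0,0,0,0]'
```

```text
time: 13.17
eef_pos: [0.5306, 0.0624, 0.1294]
tcp_rot: [0.158, 0.987, -0.0, 0.003]
contact_force: [0.1, -3.3, 6.0]
opening: 0.122
finger_force: 26.8
time: 13.5
eef_pos: [0.5356, 0.0736, 0.1294]
tcp_rot: [0.241, 0.97, -0.0, 0.002]
contact_force: [-1.7, -2.5, 7.3]
opening: 0.12
finger_force: 26.5
time: 13.67
eef_pos: [0.5355, 0.0735, 0.1294]
tcp_rot: [0.241, 0.97, 0.0, 0.002]
contact_force: [-0.9, -2.5, 7.2]
opening: 0.124
finger_force: 26.3
```

Release, rise and check the lever against the tab.

```bash
python3 -m handwheel '[0,0,0,0,0,0,0,0,0,0,0,0,0,0,0,0,0,0,0,0,0,0,0,0]' 0.4
python3 -m handwheel '[0,0,0.15,0,0,0,0,0,0.25,0,0,0,0,0,0.25,0,0,0,0,0,0.25,0,0,0,0,0,0,0,0,0]'
python3 -m handwheel '[0,0,0,0,0,0]'
python3 - <<'E'
from h import *
basin("w6")
E
python3 tb.py w6; python3 sp.py w6; python3 - <<'E'
import cv2; a=cv2.imread("pics/w6.png"); cv2.imwrite("pics/w6c.png",a)
E
```

```text
time: 14.0
eef_pos: [0.5334, 0.0742, 0.1264]
tcp_rot: [0.242, 0.97, 0.0, -0.001]
contact_force: [0.2, -0.6, -0.7]
opening: 0.398
finger_force: 0.0
time: 14.42
eef_pos: [0.5377, 0.0742, 0.2712]
tcp_rot: [0.242, 0.97, 0.002, 0.008]
contact_force: [0.8, -0.2, 1.5]
opening: 0.398
finger_force: 0.0
time: 14.5
eef_pos: [0.5352, 0.0742, 0.265]
tcp_rot: [0.242, 0.97, 0.001, 0.003]
contact_force: [-0.6, 0.0, -0.5]
opening: 0.396
finger_force: 0.0
w6 lever 883 rect c [0.5498 0.0649] [0.0106 0.0608] radial ang cw from -x (world) 28.67 line 28.98
w6 dial (array([0.59941409, 0.03775195]), np.float64(0.045151357416167014), 176)
 hub z 0.1313851173318058 (array([0.59920946, 0.03777223]), np.float64(0.01180008953626304), 81)
 shub z 0.12895704481072745 (array([0.58211629, 0.18694141]), np.float64(0.012687948590776545), 52)
  pipe 786 [ 0.1018 -0.9948  0.5911  0.1206] -84.16
  stub 44 [ 0.0085 -1.      0.6045 -0.0774] -89.51
  level 336 [ 0.9953  0.0969  0.545  -0.1173] 5.56
```

View pics/w6.png

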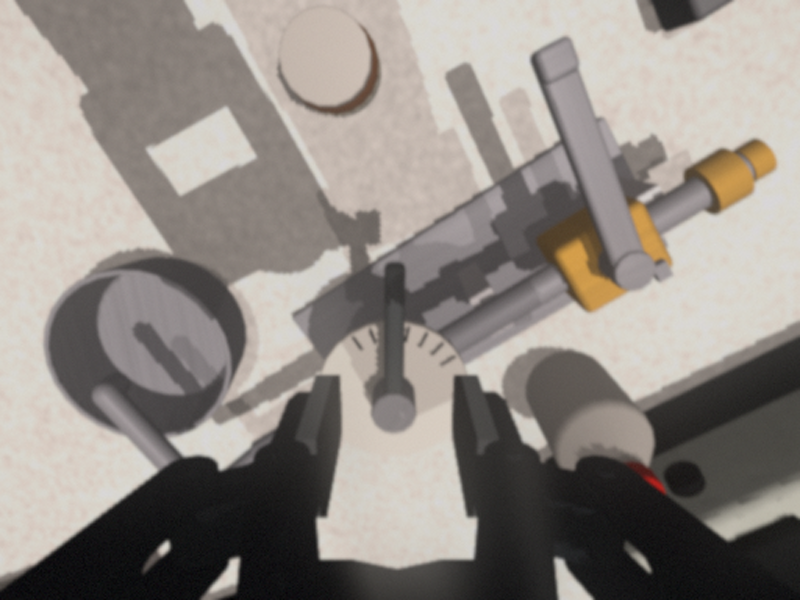

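The wrist view shows the metering lever from (395,268) to (393,412) lying over the tab, and measures 28.7–29.0° against the tab's 28.7°. Next I check the brass fitting's height under the supply lever's path and move above that lever.

```bash
python3 -m handwheel '[-0.047,0.153,0,0,0,0.059,-0.047,0.153,0,0,0,0.059,-0.047,0.153,0,0,0,0.059,-0.047,0.153,0,0,0,0.059,-0.047,0.153,0,0,0,0.059]' 0.7
python3 -m handwheel '[0,0,0,0,0,0,0,0,0,0,0,0]' 
python3 - <<'E'
from h import *
P=np.load("w6.npz")["P"]; hub=np.array([.5851,.1871])
q=P[...,:2]-hub; r=np.hypot(q[...,0],q[...,1]); Z=P[...,2]
M=(q[...,1]>.03)&(r<.16)&(abs(q[...,0]+.0927*q[...,1])<.03)&(Z<.2); print("fitting max z",np.percentile(Z[M],[90,99,100]),P[M][Z[M].argmax()])
M=(Z>.117)&(Z<.135)&(r>.03)&(r<.125)&(P[...,1]>.12); Q=P[M]; m=Q.mean(0)[:2]-hub; l=cv2.fitLine(Q[:,:2].astype(np.float32),2,0,.01,.01).ravel()
print(len(Q),np.degrees(np.arctan2(m[1],-m[0])),np.degrees(np.arctan(-l[1]/l[0])),r[M].max())
E
```

```text
time: 14.97
eef_pos: [0.4968, 0.1896, 0.2587]
tcp_rot: [0.011, 1.0, -0.0, -0.003]
contact_force: [0.4, -0.5, 0.8]
opening: 0.701
finger_force: 0.0
time: 15.13
eef_pos: [0.4972, 0.1894, 0.2592]
tcp_rot: [0.012, 1.0, -0.001, -0.002]
contact_force: [-0.4, -0.2, 1.0]
opening: 0.701
finger_force: 0.0
fitting max z [0.09283901 0.09775053 0.09883068] [0.57970472 0.26985418 0.09883068]
3302 -0.9179345000503811 8.390545 0.12496477850198501
```

```bash
python3 -m handwheel '[0,0,-0.25,0,0,0,0,0,-0.25,0,0,0,0,0,-0.25,0,0,0,0,0,-0.12,0,0,0,0,0,0,0,0,0]' 0.6
python3 -m handwheel '[0,0,0,0,0,0,0,0,0,0,0,0,0,0,0,0,0,0,0,0,0,0,0,0,0,0,0,0,0,0]' 0 20
```

```text
time: 15.55
eef_pos: [0.4942, 0.1869, 0.1243]
tcp_rot: [0.014, 1.0, -0.001, -0.007]
contact_force: [-1.1, -0.4, 0.2]
opening: 0.6
finger_force: 0.0
time: 15.97
eef_pos: [0.5002, 0.1891, 0.1335]
tcp_rot: [0.013, 1.0, 0.0, 0.002]
contact_force: [1.2, 0.1, 2.5]
opening: 0.202
finger_force: 23.9
```

```bash
python3 -m handwheel '[0.0046,0.0596,0,0,0,-0.067,0.0108,0.0588,0,0,0,-0.067,0.017,0.0574,0,0,0,-0.067,0.0229,0.0552,0,0,0,-0.067,0.0286,0.0525,0,0,0,-0.067]'
python3 -m handwheel '[0.034,0.0492,0,0,0,-0.067,0.039,0.0454,0,0,0,-0.067,0.0436,0.041,0,0,0,-0.067,0.0476,0.0362,0,0,0,-0.067,0.0512,0.031,0,0,0,-0.067]'
python3 -m handwheel '[0.0541,0.0254,0,0,0,-0.067,0.0565,0.0195,0,0,0,-0.067,0.0583,0.0135,0,0,0,-0.067,0,0,0,0,0,0]'
```

```text
time: 16.38
eef_pos: [0.5125, 0.2322, 0.1335]
tcp_rot: [0.274, 0.962, 0.001, 0.002]
contact_force: [0.1, -0.1, 3.3]
opening: 0.204
finger_force: 24.1
time: 16.8
eef_pos: [0.5446, 0.263, 0.1335]
tcp_rot: [0.515, 0.857, 0.001, 0.001]
contact_force: [0.1, 0.2, 2.8]
opening: 0.201
finger_force: 24.1
time: 17.13
eef_pos: [0.5706, 0.2721, 0.1335]
tcp_rot: [0.643, 0.766, 0.002, 0.0]
contact_force: [-0.3, 3.7, 5.1]
opening: 0.204
finger_force: 24.0
```

```bash
python3 -m handwheel '[0.03,0.004,0,0,0,-0.033,0.03,0.003,0,0,0,-0.033,0,0,0,0,0,0]'
python3 -m handwheel '[0.015,0,0,0,0,-0.01,0.015,0,0,0,0,0,0,0,0,0,0,0]'
```

```text
time: 17.38
eef_pos: [0.578, 0.2731, 0.1335]
tcp_rot: [0.68, 0.733, 0.001, -0.001]
contact_force: [-2.5, 3.5, 5.3]
opening: 0.204
finger_force: 24.8
time: 17.63
eef_pos: [0.5784, 0.273, 0.1333]
tcp_rot: [0.685, 0.729, -0.004, -0.004]
contact_force: [-14.3, 2.9, 12.7]
opening: 0.204
finger_force: 28.3
```

```bash
python3 -m handwheel '[0,0,0,0,0,0,0,0,0,0,0,0,0,0,0,0,0,0,0,0,0,0,0,0]' 0.45
python3 -m handwheel '[0,0,0.15,0,0,0,0,0,0.25,0,0,0,0,0,0.25,0,0,0,0,0,0.2,0,0,0,0,0,0,0,0,0]'
python3 -m handwheel '[-0.1,-0.25,0,0,0,0,-0.1,-0.25,0,0,0,0,-0.1,-0.25,0,0,0,0,-0.1,-0.25,0,0,0,0,0,0,0,0,0,0]'
python3 -m handwheel '[0,0,0,0,0,0]'
python3 - <<'E'
from h import *
im,d,c,P=basin("w7"); hub=np.array([.5851,.1871])
q=P[...,:2]-hub; r=np.hypot(q[...,0],q[...,1]); Z=P[...,2]
M=(Z>.121)&(Z<.135)&(r>.04)&(r<.125)&(q[...,1]>0); Q=P[M]; m=Q.mean(0)[:2]-hub; l=cv2.fitLine(Q[:,:2].astype(np.float32),2,0,.01,.01).ravel()
print(len(Q),"mean ang",np.degrees(np.arctan2(m[1],-m[0])),"line",np.degrees(np.arctan2(abs(l[1]),-l[0]*np.sign(l[1]))),r[M].max(), "want 84.7")
im,d,c=cam("top"); P=cloud(c,d); np.savez("top2",im=im,d=d,P=P,**{k:c[k] for k in c})
k=im[190:260,100:160]; cv2.imwrite("pics/ctl.png",cv2.resize(k,None,fx=8,fy=8,interpolation=cv2.INTER_CUBIC))
E
python3 sp.py w7; python3 tb.py w7
```

```text
time: 17.97
eef_pos: [0.5824, 0.2712, 0.1313]
tcp_rot: [0.686, 0.727, -0.0, 0.0]
contact_force: [0.7, 0.1, 0.1]
opening: 0.449
finger_force: 0.0
time: 18.38
eef_pos: [0.586, 0.2723, 0.2683]
tcp_rot: [0.686, 0.727, 0.006, 0.004]
contact_force: [-0.3, 0.5, 1.6]
opening: 0.449
finger_force: 0.0
time: 18.8
eef_pos: [0.5202, 0.1167, 0.2578]
tcp_rot: [0.688, 0.726, -0.002, 0.0]
contact_force: [0.7, 0.7, 0.1]
opening: 0.446
finger_force: 0.0
time: 18.88
eef_pos: [0.522, 0.1199, 0.2586]
tcp_rot: [0.688, 0.726, 0.0, -0.0]
contact_force: [0.5, 0.0, -0.1]
opening: 0.447
finger_force: 0.0
1242 mean ang 84.08558629113881 line 83.34866 0.07037858405231547 want 84.7
w7 dial (array([0.60008712, 0.03888023]), np.float64(0.044428574726841454), 145)
 hub z 0.13127983251914205 (array([0.60208647, 0.04112319]), np.float64(0.008604488523762882), 25)
 shub z 0.1289660445007661 (array([0.58508898, 0.1902399 ]), np.float64(0.012741053630576286), 48)
  pipe 867 [ 0.0991 -0.9951  0.5914  0.1205] -84.32
w7 tab 64 rect c [0.5562 0.0667] [0.004  0.0147] radial ang cw from -x (world) 34.02 line 30.66
w7 lever 587 rect c [0.5428 0.071 ] [0.0125 0.042 ] radial ang cw from -x (world) 30.85 line 31.22
```

View pics/w7.png

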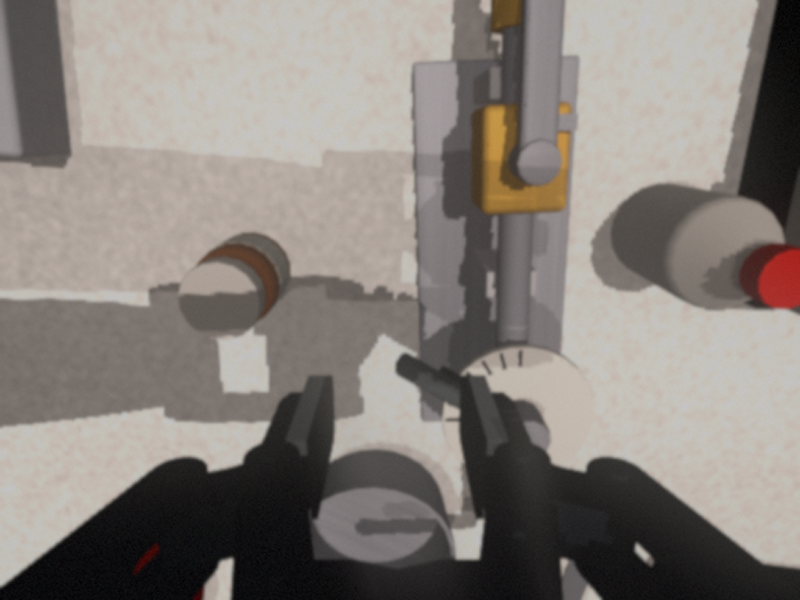

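The wrist view shows the supply lever along the pipe, from (538,160) up to (545,0), and the metering lever at (400,365)–(450,385) where it was left. The jar at (235,290) and the wash bottle are untouched. Next is the controller.

```bash
python3 -m handwheel '[-0.12,0.226,0,0,0,0,-0.12,0.226,0,0,0,0,-0.12,0.226,0,0,0,0,-0.12,0.226,0,0,0,0,-0.12,0.226,0,0,0,0]' 0
python3 -m handwheel '[0,0,0,0,0,0,0,0,0,0,0,0]'
python3 - <<'E'
from h import *
im,d,c,P=basin("w8"); Z=P[...,2]
B=(abs(P[...,0]-.436)<.06)&(abs(P[...,1]-.343)<.055)
for a,b in((.043,.047),(.047,.052),(.052,.058),(.058,.064),(.064,.07),(.07,.08)):
    M=B&(Z>a)&(Z<b); print(a,b,M.sum(),P[M].mean(0).round(4) if M.any() else "",P[M][:,:2].min(0).round(3) if M.any() else "",P[M][:,:2].max(0).round(3) if M.any() else "")
E
```

```text
time: 19.4
eef_pos: [0.4314, 0.2939, 0.259]
tcp_rot: [0.686, 0.728, 0.0, 0.0]
contact_force: [0.9, 0.8, 0.1]
opening: -0.001
finger_force: 0.0
time: 19.57
eef_pos: [0.4314, 0.2938, 0.2588]
tcp_rot: [0.684, 0.729, 0.0, 0.0]
contact_force: [-0.7, 1.0, 0.3]
opening: -0.004
finger_force: 0.0
0.043 0.047 9438 [0.438  0.3462 0.0446] [0.376 0.291] [0.496 0.396]
0.047 0.052 30 [0.4576 0.3572 0.0476] [0.387 0.327] [0.483 0.383]
0.052 0.058 973 [0.4163 0.3437 0.0562] [0.394 0.32 ] [0.438 0.365]
0.058 0.064 38 [0.4174 0.3461 0.0616] [0.399 0.325] [0.433 0.363]
0.064 0.07 767 [0.416  0.3427 0.0662] [0.401 0.328] [0.43  0.357]
0.07 0.08 0
```

View pics/w8.png

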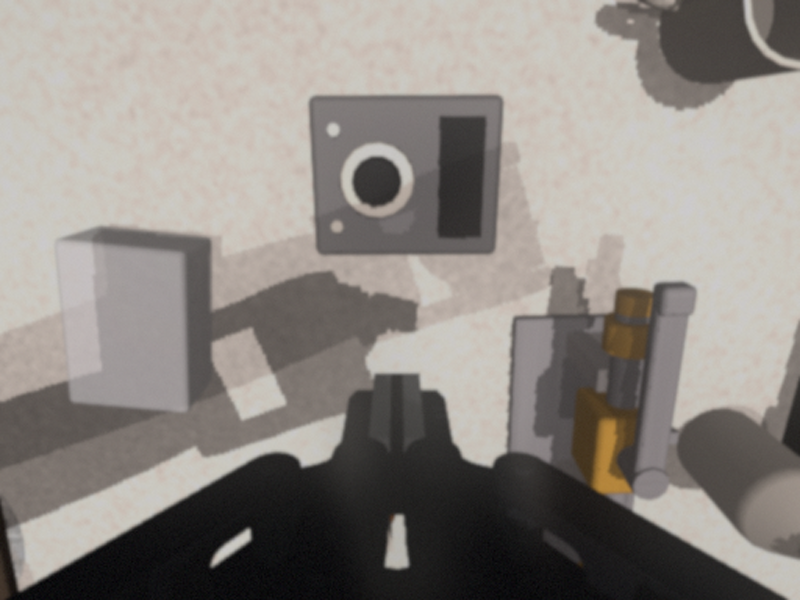

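The wrist view shows the controller with its black button at (377,181) and the supply lever along the pipe at (668,390), fully visible. I re-measure the lever angle and approach above the button.

```bash
python3 - <<'E'
from h import *
P=np.load("w8.npz")["P"]; hub=np.array([.5851,.1871])
q=P[...,:2]-hub; r=np.hypot(q[...,0],q[...,1]); Z=P[...,2]
M=(Z>.124)&(Z<.135)&(r>.03)&(r<.125)&(q[...,1]>0); Q=P[M]; m=Q.mean(0)[:2]-hub; l=cv2.fitLine(Q[:,:2].astype(np.float32),2,0,.01,.01).ravel()
print(len(Q),np.degrees(np.arctan2(m[1],-m[0])),np.degrees(np.arctan2(abs(l[1]),-l[0]*np.sign(l[1]))))
E
python3 -m handwheel '[-0.053,0.162,-0.1,0,0,0,-0.053,0.162,-0.2,0,0,0,0,0,-0.25,0,0,0,0,0,-0.25,0,0,0,0,0,-0.2,0,0,0]'
python3 -m handwheel '[0,0,-0.05,0,0,0,0,0,0,0,0,0,0,0,0,0,0,0]'
```

```text
2199 84.033201047082 84.189644
time: 20.03
eef_pos: [0.4165, 0.3388, 0.1062]
tcp_rot: [0.687, 0.727, -0.001, -0.0]
contact_force: [0.6, -0.1, -0.1]
opening: -0.002
finger_force: 0.0
time: 20.28
eef_pos: [0.4179, 0.3396, 0.1024]
tcp_rot: [0.687, 0.727, 0.001, 0.0]
contact_force: [0.5, -0.5, 0.6]
opening: -0.002
finger_force: 0.0
```

```bash
python3 -m handwheel '[-0.016,0.018,-0.05,0,0,0,0,0,-0.05,0,0,0,0,0,0,0,0,0]'
python3 -m handwheel '[0,0,-0.03,0,0,0,0,0,-0.03,0,0,0,0,0,0,0,0,0]'
```

```text
time: 20.53
eef_pos: [0.4141, 0.3425, 0.0864]
tcp_rot: [0.686, 0.727, 0.0, 0.0]
contact_force: [-0.6, -0.8, -1.2]
opening: 0.002
finger_force: 0.0
time: 20.78
eef_pos: [0.4147, 0.3429, 0.0799]
tcp_rot: [0.686, 0.727, -0.0, 0.0]
contact_force: [-4.7, -2.7, 13.8]
opening: -0.0
finger_force: 6.8
```

```bash
python3 -m handwheel '[0,0,-0.015,0,0,0,0,0,0,0,0,0,0,0,0,0,0,0]'
python3 -m handwheel '[0,0,0.1,0,0,0,0,0,0.2,0,0,0,0,0,0.25,0,0,0,0,0,0.25,0,0,0,0,0,0.25,0,0,0]'
python3 -m handwheel '[0,0.2,0,0,0,0,0,0.2,0,0,0,0,0,0.2,0,0,0,0,0,0.2,0,0,0,0,0,0,0,0,0,0]'
python3 - <<'E'
from h import *
for n in("side",):
    im,d,c=cam(n)
im,d,c=cam("top"); P=cloud(c,d); P0=np.load("P.npy")
cv2.imwrite("pics/top3.png",cv2.resize(im,(800,600),interpolation=cv2.INTER_CUBIC))
Z=P[...,2]; M=(np.hypot(P[...,0]-.4155,P[...,1]-.3425)<.012); print("button z",M.sum(),np.median(Z[M]) if M.any() else "")
M=(Z>.05)&(Z<.064)&(np.hypot(P[...,0]-.516,P[...,1]+.12)<.08); Q=P[M][:,:2]
for i in range(4):
    o,r=fitcirc(Q); e=abs(np.hypot(*(Q-o).T)-r); Q=Q[e<max(.004,2*e.std())]
print("basin",o,r)
print(ctrl.get_state()["contact_force"],ctrl.get_state()["eef_pos"])
E
```

```text
time: 21.03
eef_pos: [0.4148, 0.343, 0.0797]
tcp_rot: [0.686, 0.727, -0.001, 0.0]
contact_force: [-9.1, -5.6, 23.4]
opening: 0.001
finger_force: 11.7
time: 21.45
eef_pos: [0.4137, 0.3423, 0.2341]
tcp_rot: [0.686, 0.727, 0.0, 0.0]
contact_force: [-0.1, 0.5, 0.4]
opening: 0.002
finger_force: 0.0
time: 21.87
eef_pos: [0.4136, 0.4664, 0.2326]
tcp_rot: [0.685, 0.728, 0.001, -0.001]
contact_force: [-0.5, 0.2, 0.2]
opening: -0.002
finger_force: 0.0
button z 41 0.0655634508796255
basin [ 0.51748732 -0.1188719 ] 0.06223341546763356
[ 0.27836525  0.1999378  -0.2478403 ] [0.41370027 0.46308895 0.23204574]
```

View pics/top3.png

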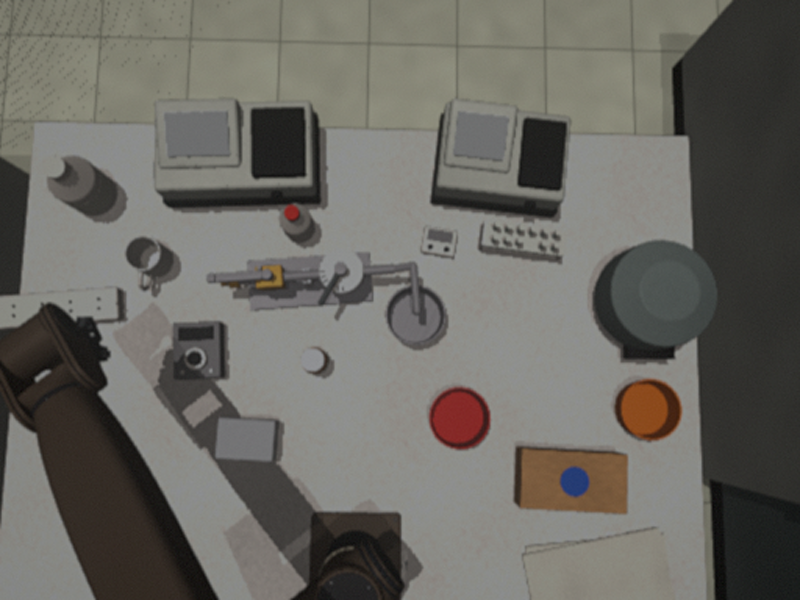

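The final view shows the basin under the spout at (415,316), the metering lever over the tab at (330,290) and the supply lever along the pipe at (240,277). The button has sprung back up, the other items haven't moved, and the arm is clear.

```bash
python3 -c "
from plant import ctrl
print(ctrl.sign_off())"
```

```text
the job is handed in; nothing more can be done
None
```

The job is handed in with all four steps done in order in about 22 s: the basin within 3 mm of the spout centre, the metering lever within 0.5° of the set tab, the supply lever open against its stop, and the start button pressed fully down and released, with nothing else on the bench moved.

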